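Plug a five-blade contact head into the test dock and lock it

ROBOT

A 6-joint arm with a two-finger parallel gripper is mounted at the origin on a cart in front of the work surface, level with it; the furniture and walls round the work are solid. World frame = base frame: x ahead of the robot, y to its left, z up, the work surface at z = 0. Lengths are in m, angles in degrees, forces in N, time in s.
With the tool pointing down it reaches from about 0.25 to 0.775 m from the base axis. Payload 4 kg.
Tool frame: the origin (TCP) lies on the mounting face of the last link; the fingertips stand 199 mm ahead of it and the grasp point (between the pads) lies 180 mm ahead of it; z points along the fingers, y is the line along which they close (so a half turn about z gives the same grasp; the last joint's range is limited). The gripper opens to 94 mm and grips with 3 to 60 N. Pads are 16 mm wide; open, the fingers measure 119 mm over their backs; the gripper's body (75 mm by 177 mm) begins 78 mm behind the grasp point.
Start: joints at [-69.162, 4.996, 78.535, -0, 96.463, -5.907], TCP at [0.248, -0.491, 0.405] pointing down, gripper open.
Joint ranges: [-177.83, 177.83], [-43.37, 116.18], [15.69, 146.23], [-61.86, 241.86], [9.47, 152.12], [-147.06, 147.06]. Speed limits (degrees/s): [159.86, 159.86, 180, 180, 180, 180].

INTERFACE

Orientations are given as a 3x3 rotation matrix whose columns are the frame's x, y, z axes.
In Python, from bench import arm, eyes, finish_job gives the robot as it stands.
- The arm moves only by the shell command python3 -m creep 'ROWS' [OPENING] [FORCE]. ROWS is JSON, one flat list of numbers, 6 for each row, row after row: the shift along the tool's x, y, z in m, then the turn, a rotation vector about the tool's x, y, z in rad. A call has 1 to 10 rows; each row is the pose to reach, as a shift and turn from the pose commanded when the call began, along the tool's axes at that moment; what a row does not reach only later rows make up. A row lasts 1/10 s, in which the tool goes at most 50 mm and 8.59 degrees, less where a joint would pass 70% of its speed; a pose out of reach is approached as far as the arm can. A call with a gripper value outside its range is refused whole. OPENING is the opening, from 0 (shut) to 1 (fully open), set as the call begins (- or left out, the last holds). The fingers move at their own pace and stop on an object; FORCE is the grip in N (left out, the last holds). Time passes only in rows, so rows that repeat a pose let the fingers close. It gives the time, the measured TCP pose, the force, the opening and the grip force at its end, in the units of the state.
- arm.observe(): the state, without advancing time (a new reading comes with each control period).
- eyes.camera(name): name is "scene" or "top"; returns a dict with "frame" (400x640x3 uint8, blue, green, red), "vertical_fov" (degrees; the focal length in pixels is half the picture's height over the tangent of half this angle, whatever the lens; pixels are square), "cx", "cy" (the principal point, pixels), "pose" (4x4, takes a point from camera to world coordinates). Camera axes: x right, y down, z forward; pixel columns grow to the right and rows downward; lengths in m; the calibration is good to about 2 mm. A picture is of the moment at which its call begins. There is no depth.
- finish_job(): hands the job in; it is judged then, once.
The state is a dict: "time_s": time; "qpos": joint angles; "joint_vel": joint speeds; "effort": joint torques, N m; "ee_pos": TCP position; "orientation": TCP orientation; "ft_force": force on the tool from outside, world axes, zero at the start; "torque": the same for the moment, N m; "grip_width": opening from 0.0 (shut) to 1.0 (fully open); "gripper_force": force on a finger pad.
Only numpy, scipy, OpenCV 4.12 (cv2) and the standard library are available. Lean on these libraries where they do the work, as an engineer would, in place of code of your own. Each camera call takes 0.05 s, during which the arm holds its last target. There are 200 camera calls.

TASK

Plug the five-blade contact head into the row of slots on the test dock: find the slots gently by feel, never forcing the blades (30 N on the dock is too much), and press it down until it sits fully home on the socket block. Then slide the dock's locking slide all the way in over the end of the head and let go. Leave the shorter three-blade head and the phone where they are.

Things in the scene. Friction and masses are not known exactly. Their poses are not given: they have to be found in the camera images.
- head: Black five-blade contact head, loose, 0.10-0.18 kg, standing on its blades. Origin: underside of the blade tips, centre; z up, y along the row. Steel blades at y = -44, -22, 0, 22, 44 mm, each 5 mm (y) x 18 mm (x), 16 mm long. Above them the spine, 22 (x) x 124 (y) mm, z = 16 to 28 mm. Fits either way round.
- head_grip (a point): Centre of the top of the head's grip, 56 mm above its origin, same axes. The grip is the black bar to pinch across x: 14 mm thick (x), 56 mm long (y), reaching 28 mm down from here to the spine.
- spare: A shorter black head like it with only three blades (spine 80 mm long, 56 mm tall), loose, standing on its blades; the two heads swap places from start to start. Leave it where it is (30 mm at most).
- phone: A smartphone, 140 x 71 x 10 mm, loose, lying flat on the desk; origin under its centre. Leave it where it is (30 mm at most).
- dock: Test dock, fixed: aluminium plate 70 (x) x 218 (y) x 10 mm bearing a grey socket block and, at its +y end, the locking slide. Origin: on the desk under the middle of the block's rail; z up, y along the row of slots. With the head fully home its spine lies on the block: head's origin at z = 18 mm here, spine top at 46 mm. Over 30 N between head and dock is a failure.
- rail_top (a point): Point 34 mm above the dock's origin, dock axes, level with the socket block's flat top. Block 42 (x) x 140 (y) mm, five slots at 22 mm pitch along y, each 7.0 (y) x 22 (x) mm, with plain square mouths. The row is centred on x = 0 here, but the block is clamped up to 9 mm off this point along y, either way: THIS IS IN NO POSE, find it by feel. One pitch off, a blade lands on solid end.
- lock (a joint): Locking slide, m: open at 0 to 0.004, fully in at 0.034; moves along the dock's -y with about 2 N of friction and stays where left. Steel tongue 22 mm wide: tip at dock y = 80 mm minus the joint value, underside at z = 47.5 mm, so it passes over the end of the head's spine only when that is fully home. Its guide stands up to z = 55 mm.
- lock_nub (a point): Centre of the top of the black nub on the locking slide, to pinch or push: 12 mm (x) x 16 mm (y), reaching 28 mm down to the tongue; dock axes. At joint value 0 it lies at dock x = 0, y = 114, z = 81.5 mm and moves with the slide.
- contact_level (a point): Point on the dock's axis 22 mm above its origin: the height of the brass contacts in the slots, 12 mm below the block's top. Blades off the slots stand on the block's top. In the slots they meet brass contacts at this height, which take about 8 N of push (head's weight included) to go down the last 4 mm, and stay down. Block firm to 100 N.

How it is judged:
By the outcome, as a careful person would: the job done as asked, in the order asked, and still so for the second after the job is handed in, with the robot touching nothing.
It also fails if it takes over 72 s, if anything falls off the work surface, if the arm or the gripper's body presses on something with over 40 N, if the wrist force passes 120 N, or if a joint passes its speed limit or range.

## Working session

There is one attempt and no reset: what is moved stays moved. The work goes in short steps, Python scripts to look and compute and a shell command to move; the robot and the scene stay as the last step left them, time stands still between calls to the robot, and variables do not carry over. Pictures are saved under pics/ and viewed, at most 10 in all, crops included, and the job is handed in when it is done.

```bash
mkdir -p pics; ls
python3 - <<'E'
from bench import arm,eyes
import cv2,numpy as np
s=arm.observe();print(s)
for n in("scene","top"):
    c=eyes.camera(n);cv2.imwrite(f"pics/{n}0.png",c["frame"]);np.savez(f"{n}0.npz",**c)
    print(n,c["vertical_fov"],c["cx"],c["cy"],np.round(c["pose"],4).tolist())
E
```

```text
pics
{'time_s': 0.0, 'qpos': array([-6.91623507e+01,  5.03891178e+00,  7.86231166e+01, -2.29715328e-03,
        9.64628771e+01, -5.90639314e+00]), 'joint_vel': array([ 0.02979886, -0.09521731,  0.01031695,  0.08373916,  0.05796577,
        0.0451467 ]), 'effort': array([ 4.78335255e-05, -3.40176272e+01, -3.02430904e+01,  7.18586077e-02,
        3.28924600e-02, -1.45726399e-04]), 'ee_pos': array([ 0.2474605 , -0.49106066,  0.40352001]), 'orientation': array([[ 8.93027825e-01,  4.50000714e-01, -8.12708312e-04],
       [ 4.50001410e-01, -8.93025552e-01,  2.02324958e-03],
       [ 1.84694467e-04, -2.17253806e-03, -9.99997623e-01]]), 'ft_force': array([ 0.22709219,  0.05782087, -0.48670349]), 'torque': array([0.00771193, 0.01443289, 0.02762047]), 'gripper_force': 0.0, 'grip_width': 1.000071805523335}
scene 53.36454014349932 321.0113154056423 196.3941373932454 [[-0.6045, -0.4279, 0.6719, -0.0823], [-0.7965, 0.3122, -0.5178, 0.4927], [0.0118, -0.8482, -0.5295, 0.5425], [0.0, 0.0, 0.0, 1.0]]
top 50.66086065394937 318.3576511309556 201.0350304613683 [[-0.0569, -0.9779, 0.2014, 0.3239], [-0.9984, 0.0558, -0.0111, 0.0695], [-0.0004, -0.2017, -0.9795, 0.9321], [0.0, 0.0, 0.0, 1.0]]
```

View pics/scene0.png

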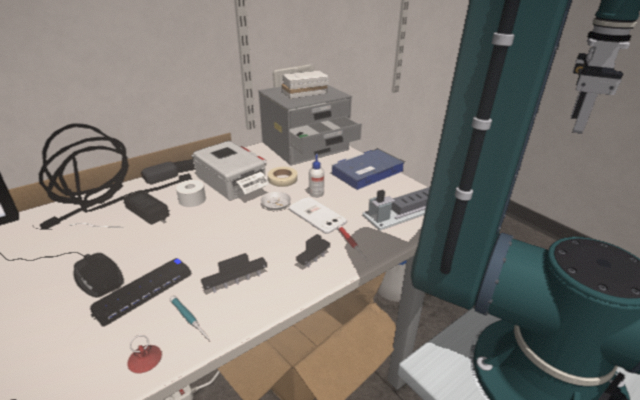

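View pics/top0.png

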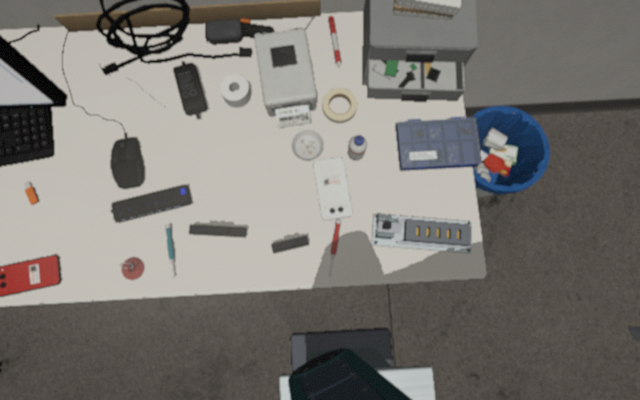

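The scene view shows the five-blade head at about (234,272), the spare at (313,250), the phone at (318,214) and the dock, partly hidden, at (395,208). In the top view the head is at (219,229), the spare at (290,242), the phone at (333,188) and the dock at (422,232), with the lock at its left (+y) end.

Run:
```python
import cv2,numpy as np
t=cv2.imread("pics/top0.png");s=cv2.imread("pics/scene0.png")
a=cv2.resize(t[200:262,180:310],(780,372),interpolation=cv2.INTER_CUBIC)
b=cv2.resize(t[205:260,365:480],(460,220),interpolation=cv2.INTER_CUBIC)
c=cv2.resize(s[180:235,355:435],(320,220),interpolation=cv2.INTER_CUBIC)
cv2.imwrite("pics/crop1.png",np.vstack([a,np.hstack([b,c])]))
```

```text
(no output)
```

View pics/crop1.png

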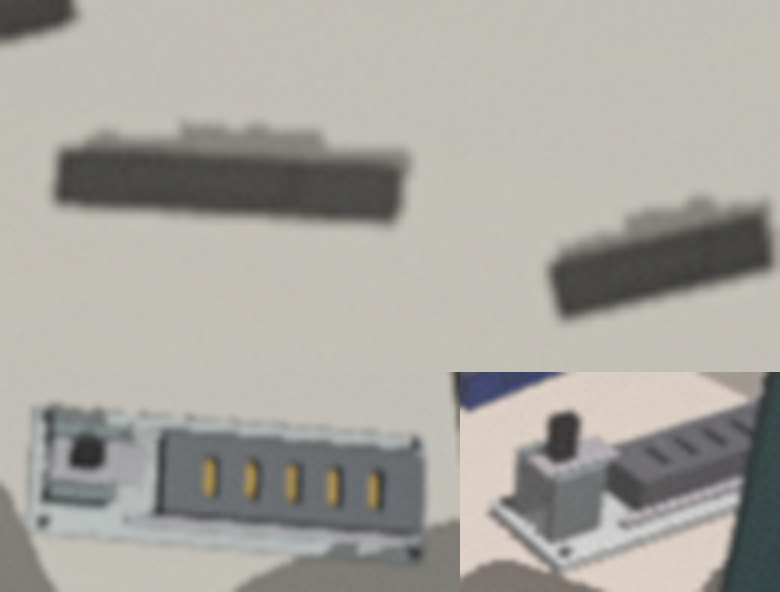

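The crop shows the head's spine as a dark bar, grip merged with it. On the dock, the five brass contacts are visible in the slots at about crop (210..375, 478..490), and the nub is dark at (88,452). The block's outline is clear.

```bash
cat > h.py <<'E'
import cv2,numpy as np
def ray(c,p):
    f=200/np.tan(np.radians(float(c["vertical_fov"]))/2);P=np.array(c["pose"])
    d=P[:3,:3]@np.array([(p[0]-float(c["cx"]))/f,(p[1]-float(c["cy"]))/f,1]);return P[:3,3],d
def cast(c,p,z):
    o,d=ray(c,p);return o+d*(z-o[2])/d[2]
def tri(c1,p1,c2,p2):
    A=[];b=[]
    for c,p in((c1,p1),(c2,p2)):
        o,d=ray(c,p);d/=np.linalg.norm(d);M=np.eye(3)-np.outer(d,d);A.append(M);b.append(M@o)
    return np.linalg.solve(A[0]+A[1],b[0]+b[1])
E
python3 - <<'E'
from h import *
c=np.load("top0.npz");s=np.load("scene0.npz");im=c["frame"]
g=cv2.cvtColor(im,cv2.COLOR_BGR2GRAY)
def comp(m,x0,x1,y0,y1):
    k=np.zeros_like(m);k[y0:y1,x0:x1]=m[y0:y1,x0:x1]
    n,l,st,ce=cv2.connectedComponentsWithStats(k);i=1+np.argmax(st[1:,4]);return l==i,st[i],ce[i]
def rect(m):return cv2.boxPoints(cv2.minAreaRect(cv2.findContours(m.astype(np.uint8),0,1)[0][0]))
print("profile dock col",g[210:255,400].tolist(), "row",g[225,370:480].tolist())
m,st,ce=comp((g<105).astype(np.uint8),182,255,212,245)
b=rect(m);print("head",st,ce,b.tolist());w=np.array([cast(c,p,.028) for p in b]);print(w.round(4),w.mean(0))
sg=cv2.cvtColor(s["frame"],cv2.COLOR_BGR2GRAY)
h=cv2.cvtColor(im,cv2.COLOR_BGR2HSV)
br=((h[...,0]>10)&(h[...,0]<32)&(h[...,1]>90)).astype(np.uint8);br[:,:400]=0;br[:,475:]=0;br[:215]=0;br[:,:][250:]=0
n,l,st,ce=cv2.connectedComponentsWithStats(br)
for i in range(1,n):print("brass",st[i],ce[i].round(2),cast(c,ce[i],.022).round(4))
m,st,ce=comp((g<75).astype(np.uint8),375,400,212,235);print("nub",st,ce,cast(c,ce,.0815).round(4))
for nm,x0,x1,y0,y1 in(("spare",265,315,228,258),):
    m,st,ce=comp((g<105).astype(np.uint8),x0,x1,y0,y1);print(nm,ce,cast(c,ce,.028).round(4))
E
```

```text
profile dock col [191, 191, 190, 186, 175, 160, 167, 178, 179, 170, 165, 166, 166, 162, 161, 163, 165, 167, 166, 167, 169, 172, 175, 175, 179, 183, 185, 185, 186, 183, 170, 163, 168, 173, 179, 184, 180, 176, 182, 188, 191, 191, 191, 192, 191] row [189, 177, 160, 169, 182, 173, 141, 127, 139, 160, 164, 151, 109, 58, 45, 50, 52, 51, 48, 51, 70, 118, 155, 164, 163, 163, 162, 163, 160, 164, 163, 166, 169, 160, 115, 75, 92, 109, 112, 112, 111, 112, 112, 110, 110, 107, 104, 99, 99, 101, 107, 111, 110, 112, 109, 110, 108, 108, 106, 106, 109, 110, 110, 110, 109, 110, 111, 109, 108, 109, 110, 110, 108, 110, 110, 109, 107, 108, 107, 109, 107, 106, 105, 107, 106, 105, 105, 105, 106, 105, 107, 107, 106, 107, 103, 102, 104, 103, 110, 128, 149, 171, 187, 191, 191, 189, 191, 191, 190, 177]
head [190 225  57  12 522] [217.82375479 230.02681992] [[189.6061553955078, 233.0892333984375], [190.1230926513672, 223.78460693359375], [246.1723175048828, 226.89846801757812], [245.65538024902344, 236.20309448242188]]
[[0.4553 0.3398 0.028 ]
 [0.4755 0.3388 0.028 ]
 [0.4618 0.218  0.028 ]
 [0.4417 0.2196 0.028 ]] [0.45854453 0.27904212 0.028     ]
brass [416 227   3   9  20] [417.25 231.1 ] [ 0.4324 -0.151   0.022 ]
brass [427 228   2   8  16] [427.5 231.5] [ 0.4303 -0.1731  0.022 ]
brass [437 229   3   8  19] [437.74 232.32] [ 0.4272 -0.195   0.022 ]
brass [447 230   3   8  21] [448.05 233.33] [ 0.4237 -0.2171  0.022 ]
brass [458 231   2   8  15] [458.47 234.27] [ 0.4204 -0.2393  0.022 ]
nub [383 221   8   8  51] [386.47058824 224.64705882] [ 0.442  -0.0755  0.0815]
spare [289.63529412 243.54705882] [0.4205 0.1259 0.028 ]
```

Run:
```python
from h import *
c=np.load("top0.npz");g=cv2.cvtColor(c["frame"],cv2.COLOR_BGR2GRAY).astype(float)
def edges(x,lev,r0,r1):
    o=[]
    col=(g[:,x-1]+g[:,x]+g[:,x+1])/3
    for r in range(r0,r1):
        if (col[r]-lev)*(col[r+1]-lev)<0:o.append(round(r+(lev-col[r])/(col[r+1]-col[r]),2))
    return o
for x in range(408,468,6):print(x,edges(x,140,208,256))
L=[];T=[]
for x in range(408,464,2):
    e=edges(x,140,212,252)
    T.append((x,e[0]));
    L.append((x,e[-1]))
import scipy.stats as ss
for n,A,z in(("far",T,.034),("near",L,.034)):
    A=np.array(A);W=np.array([cast(c,p,z) for p in A]);r=ss.theilslopes(W[:,0],W[:,1]);print(n,np.degrees(np.arctan(r[0])),r[1]+r[0]*-.195)
# block ends along the row line
for r in (224,226,228,230):
    row=g[r];print(r,[ (round(x+(140-row[x])/(row[x+1]-row[x]),2),cast(c,(x+(140-row[x])/(row[x+1]-row[x]),r),.034).round(4).tolist()) for x in range(398,476) if (row[x]-140)*(row[x+1]-140)<0])
```

```text
408 [np.float64(218.54), np.float64(241.03)]
414 [np.float64(219.6), np.float64(241.95)]
420 [np.float64(219.56), np.float64(242.01)]
426 [np.float64(220.62), np.float64(242.86)]
432 [np.float64(220.57), np.float64(242.99), np.float64(254.83)]
438 [np.float64(221.68), np.float64(243.91), np.float64(251.93)]
444 [np.float64(221.61), np.float64(244.05), np.float64(250.57)]
450 [np.float64(222.65), np.float64(244.89), np.float64(247.37)]
456 [np.float64(222.57), np.float64(245.13), np.float64(250.1)]
462 [np.float64(223.66), np.float64(245.98), np.float64(248.3)]
far 8.273638787236408 0.44956005582030356
near 12.431519087438334 0.3997866394068579
224 [(np.float64(403.47), [0.4479, -0.1202, 0.034]), (np.float64(469.83), [0.4398, -0.2623, 0.034])]
226 [(np.float64(403.43), [0.4436, -0.1197, 0.034]), (np.float64(470.17), [0.4355, -0.2625, 0.034])]
228 [(np.float64(403.47), [0.4393, -0.1193, 0.034]), (np.float64(470.54), [0.4311, -0.2627, 0.034])]
230 [(np.float64(403.54), [0.435, -0.119, 0.034]), (np.float64(426.8), [0.4322, -0.1687, 0.034]), (np.float64(427.11), [0.4321, -0.1694, 0.034]), (np.float64(470.54), [0.4268, -0.2622, 0.034])]
```

```bash
cat > go.py <<'E'
import sys,numpy as np
from bench import arm
from scipy.spatial.transform import Rotation as R
# target grasp-point x y z, yaw of tool y axis (deg); tool down
x,y,z,a=map(float,sys.argv[1:5]);s=arm.observe();O=s["orientation"]
a=np.radians(a);ty=np.array([np.cos(a),np.sin(a),0]);tz=np.array([0,0,-1.]);T=np.c_[np.cross(ty,tz),ty,tz]
d=O.T@(np.array([x,y,z+.18])-s["ee_pos"]);w=R.from_matrix(O.T@T).as_rotvec()
print("t",s["time_s"],"shift",d.round(4),"turn",w.round(4),"F",s["ft_force"].round(2),"grip",round(s["grip_width"],3),"grasp",(s["ee_pos"]+.18*O[:,2]).round(4),"yaw",np.degrees(np.arctan2(O[1,1],O[0,1])).round(2))
E
python3 -m creep '[0.5358,-0.5938,0.105,0,0,-0.991,0.5358,-0.5938,0.105,0,0,-0.991,0.5358,-0.5938,0.105,0,0,-0.991,0.5358,-0.5938,0.105,0,0,-0.991,0.5358,-0.5938,0.105,0,0,-0.991,0.5358,-0.5938,0.105,0,0,-0.991,0.5358,-0.5938,0.105,0,0,-0.991,0.5358,-0.5938,0.105,0,0,-0.991,0.5358,-0.5938,0.105,0,0,-0.991,0.5358,-0.5938,0.105,0,0,-0.991]' 0.6 20; python3 go.py .4593 .2804 .12 -6.5
```

```text
time_s: 1.1
ee_pos: [0.3782, -0.011, 0.3392]
orientation: [[0.113, 0.994, 0.001], [0.994, -0.113, -0.0], [-0.0, 0.001, -1.0]]
ft_force: [1.2, -0.1, 0.4]
grip_width: 0.601
gripper_force: 0.0
t 1.1 shift [0.2987 0.0477 0.0391] turn [0.0006 0.0003 0.0002] F [ 1.2  -0.08  0.44] grip 0.601 grasp [ 0.3783 -0.011   0.1592] yaw -6.49
```

```bash
python3 -m creep '[0.2987,0.0477,0.039,0,0,0,0.2987,0.0477,0.039,0,0,0,0.2987,0.0477,0.039,0,0,0,0.2987,0.0477,0.039,0,0,0,0.2987,0.0477,0.039,0,0,0,0.2987,0.0477,0.039,0,0,0,0.2987,0.0477,0.039,0,0,0,0.2987,0.0477,0.039,0,0,0,0.2987,0.0477,0.039,0,0,0]'
python3 - <<'E'
from bench import eyes
import cv2,numpy as np
from h import *
O=[]
for n in("scene","top"):
    c=eyes.camera(n);np.savez(f"{n}1.npz",**c);f=c["frame"]
    a=f[200:320,160:320] if n=="scene" else f[170:290,160:320]
    O.append(cv2.resize(a,(480,360)) if 0 else cv2.resize(a,(400,300),interpolation=cv2.INTER_CUBIC))
cv2.imwrite("pics/pre.png",np.hstack(O))
E
python3 go.py .4593 .2804 .052 -6.5
```

```text
time_s: 2.0
ee_pos: [0.4593, 0.2775, 0.3003]
orientation: [[0.113, 0.994, -0.001], [0.994, -0.113, -0.001], [-0.001, -0.001, -1.0]]
ft_force: [-0.2, 0.9, 0.4]
grip_width: 0.599
gripper_force: 0.0
t 2.1 shift [ 0.0034 -0.0006  0.069 ] turn [ 0.0006  0.0002 -0.0014] F [-0.63 -0.04  0.03] grip 0.6 grasp [0.4595 0.2769 0.121 ] yaw -6.58
```

View pics/pre.png

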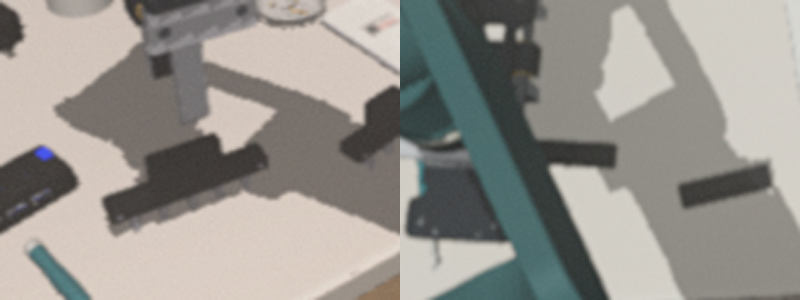

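The left (scene) crop shows the gripper poised right above the head's grip. The top crop is partly hidden by the arm. I descend and grip.

```bash
python3 -m creep '[0.003,-0.0005,0.03,0,0,-0.001,0.003,-0.0005,0.055,0,0,-0.001,0.003,-0.0005,0.068,0,0,-0.001,0.003,-0.0005,0.068,0,0,-0.001]'; python3 -m creep '[0,0,0,0,0,0,0,0,0,0,0,0,0,0,0,0,0,0,0,0,0,0,0,0,0,0,0,0,0,0,0,0,0,0,0,0]' 0 30;  python3 go.py .4593 .2804 .052 -6.5
```

```text
time_s: 2.5
ee_pos: [0.4587, 0.28, 0.2308]
orientation: [[0.113, 0.994, -0.004], [0.994, -0.113, -0.002], [-0.002, -0.003, -1.0]]
ft_force: [0.2, -0.5, -0.4]
grip_width: 0.599
gripper_force: 0.0
time_s: 3.1
ee_pos: [0.4594, 0.2815, 0.2329]
orientation: [[0.112, 0.994, 0.0], [0.994, -0.112, 0.0], [0.0, 0.0, -1.0]]
ft_force: [0.2, 0.3, 0.1]
grip_width: 0.142
gripper_force: 30.0
t 3.1 shift [-0.0011  0.      0.0009] turn [ 0.0004 -0.0002  0.0016] F [0.2  0.31 0.14] grip 0.142 grasp [0.4595 0.2816 0.0529] yaw -6.41
```

```bash
python3 -m creep '[0,0,-0.03,0,0,0,0,0,-0.08,0,0,0,0,0,-0.115,0,0,0,0,0,-0.115,0,0,0]'; python3 go.py .4275 -.1934 .16 -8.1
```

```text
time_s: 3.5
ee_pos: [0.4604, 0.282, 0.3541]
orientation: [[0.112, 0.994, 0.011], [0.994, -0.112, 0.005], [0.006, 0.011, -1.0]]
ft_force: [-0.0, 0.6, -0.4]
grip_width: 0.146
gripper_force: 30.0
t 3.5 shift [-0.4762  0.0203  0.0112] turn [ 0.0105 -0.0066  0.0295] F [-0.    0.64 -0.37] grip 0.146 grasp [0.4624 0.2829 0.1741] yaw -6.41
```

```bash
python3 -m creep '[-0.05,0.002,0,0,0,0.028,-0.1,0.0045,0,0,0,0.028,-0.15,0.0067,0,0,0,0.028,-0.2,0.009,0,0,0,0.028,-0.25,0.0112,0,0,0,0.028,-0.3,0.0135,0,0,0,0.028,-0.35,0.0157,0,0,0,0.028,-0.4,0.018,0,0,0,0.028,-0.45,0.02,0,0,0,0.028,-0.4757,0.0214,0,0,0,0.028]';python3 -m creep '[0,0,0,0,0,0,0,0,0,0,0,0,0,0,0,0,0,0]'; python3 go.py .4275 -.1934 .13 -8.1;  python3 - <<'E'
from bench import eyes
import cv2,numpy as np
O=[]
for n in("scene","top"):
    c=eyes.camera(n);np.savez(f"{n}2.npz",**c);f=c["frame"]
    a=f[130:250,340:500] if n=="scene" else f[170:290,350:510]
    O.append(cv2.resize(a,(400,300),interpolation=cv2.INTER_CUBIC))
cv2.imwrite("pics/hover.png",np.hstack(O))
E
```

```text
time_s: 4.5
ee_pos: [0.4263, -0.1968, 0.3454]
orientation: [[0.143, 0.99, -0.003], [0.99, -0.143, 0.0], [-0.0, -0.003, -1.0]]
ft_force: [-0.3, -0.0, -1.0]
grip_width: 0.147
gripper_force: 30.0
time_s: 4.8
ee_pos: [0.4274, -0.1927, 0.3465]
orientation: [[0.138, 0.99, -0.002], [0.99, -0.138, 0.002], [0.001, -0.002, -1.0]]
ft_force: [-0.3, -0.1, -1.9]
grip_width: 0.148
gripper_force: 30.0
t 4.8 shift [-0.0008  0.0002  0.0365] turn [-0.0018 -0.0013  0.0026] F [-0.27 -0.14 -1.93] grip 0.148 grasp [ 0.4271 -0.1924  0.1665] yaw -7.95
```

View pics/hover.png

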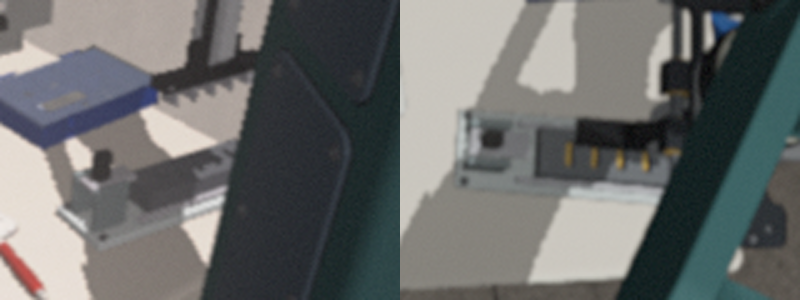

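The scene crop shows the head's blades hanging above the block. In the top crop the spine's +y end is at crop (577,125–145), over the block, with four brass contacts still visible below it.

Run:
```python
from h import *
c=np.load("top2.npz");g=cv2.cvtColor(c["frame"],cv2.COLOR_BGR2GRAY).astype(float)
for r in range(218,231):
    print(r,g[r,414:428].astype(int).tolist())
ax=np.array([.14,.99])
for px,r in((421,222),(421,225)):
    w=cast(c,(px-.5,r),.1296);print(w.round(4),((w[:2]-[.4271,-.1924])@ax).round(4))
```

```text
218 [124, 123, 123, 123, 124, 114, 89, 55, 46, 44, 42, 47, 49, 51]
219 [119, 118, 118, 118, 119, 105, 76, 46, 29, 35, 38, 36, 38, 36]
220 [109, 106, 104, 107, 106, 96, 70, 40, 28, 27, 35, 34, 31, 39]
221 [90, 93, 91, 93, 93, 87, 63, 34, 31, 29, 30, 29, 32, 32]
222 [76, 75, 78, 79, 79, 72, 54, 34, 26, 24, 31, 28, 28, 28]
223 [70, 72, 71, 72, 69, 64, 49, 32, 25, 27, 25, 29, 29, 24]
224 [70, 71, 68, 71, 73, 65, 45, 27, 25, 30, 28, 29, 20, 23]
225 [71, 72, 69, 68, 65, 58, 43, 23, 25, 25, 26, 27, 26, 29]
226 [72, 71, 68, 70, 63, 53, 36, 22, 22, 27, 23, 21, 25, 25]
227 [71, 70, 79, 79, 74, 54, 36, 33, 32, 32, 34, 28, 28, 25]
228 [72, 75, 84, 88, 78, 59, 54, 49, 48, 49, 52, 42, 40, 38]
229 [71, 74, 86, 93, 79, 60, 61, 62, 65, 64, 66, 62, 63, 69]
230 [72, 77, 89, 90, 77, 61, 67, 68, 69, 70, 70, 69, 78, 87]
[ 0.4367 -0.133   0.1296] 0.0602
[ 0.4309 -0.1324  0.1296] 0.06
```

```bash
python3 -m creep '[0,0,0.03,0,0,0.002,0,0,0.055,0,0,0.002,0,0,0.068,0,0,0.002,0,0,0.072,0,0,0.002,0,0,0.072,0,0,0.002,0,0,0.072,0,0,0.002]'; python3 go.py .4268 -.1922 .0879 -8.1
```

```text
time_s: 5.5
ee_pos: [0.428, -0.1938, 0.277]
orientation: [[0.141, 0.99, 0.002], [0.99, -0.141, -0.001], [-0.001, 0.002, -1.0]]
ft_force: [0.2, 0.4, -1.4]
grip_width: 0.147
gripper_force: 30.0
t 5.5 shift [ 0.0014 -0.0014  0.0091] turn [ 0.0024  0.0011 -0.0002] F [ 0.2   0.36 -1.43] grip 0.147 grasp [ 0.4284 -0.194   0.097 ] yaw -8.11
```

```bash
python3 -m creep '[0.0008,-0.0008,0.003,0,0,0,0.0008,-0.0008,0.006,0,0,0,0.0008,-0.0008,0.008,0,0,0,0.0008,-0.0008,0.009,0,0,0,0.0008,-0.0008,0.010,0,0,0,0.0008,-0.0008,0.011,0,0,0]'; python3 go.py .4268 -.1922 .0839 -8.1;python3 -m creep '[0,0,0,0,0,0]'; python3 go.py .4268 -.1922 .0839 -8.1
```

```text
time_s: 6.1
ee_pos: [0.4268, -0.1928, 0.2645]
orientation: [[0.142, 0.99, 0.0], [0.99, -0.142, -0.0], [-0.0, 0.0, -1.0]]
ft_force: [-0.2, -0.0, -3.4]
grip_width: 0.146
gripper_force: 30.0
t 6.1 shift [ 0.0006 -0.0001  0.0006] turn [ 0.0001  0.0001 -0.0007] F [-0.18 -0.   -3.36] grip 0.146 grasp [ 0.4268 -0.1928  0.0845] yaw -8.14
time_s: 6.2
ee_pos: [0.4268, -0.1928, 0.2645]
orientation: [[0.142, 0.99, -0.0], [0.99, -0.142, 0.0], [0.0, -0.0, -1.0]]
ft_force: [0.6, -0.6, -1.3]
grip_width: 0.146
gripper_force: 30.0
t 6.2 shift [ 0.0006 -0.      0.0006] turn [-0.0002 -0.     -0.0007] F [ 0.6  -0.56 -1.32] grip 0.146 grasp [ 0.4267 -0.1928  0.0845] yaw -8.14
```

```bash
python3 -m creep '[0,0,0.001,0,0,0,0,0,0.002,0,0,0,0,0,0.002,0,0,0]'; python3 -m creep '[0,0,0.001,0,0,0,0,0,0.002,0,0,0,0,0,0.002,0,0,0]'; python3 go.py .4268 -.1928 .076 -8.1
```

```text
time_s: 6.5
ee_pos: [0.4268, -0.1927, 0.2624]
orientation: [[0.141, 0.99, -0.0], [0.99, -0.141, 0.0], [0.0, -0.0, -1.0]]
ft_force: [-0.1, 0.5, -1.6]
grip_width: 0.145
gripper_force: 30.0
time_s: 6.8
ee_pos: [0.4267, -0.1927, 0.2604]
orientation: [[0.141, 0.99, -0.0], [0.99, -0.141, 0.0], [0.0, -0.0, -1.0]]
ft_force: [-0.2, -0.3, -1.4]
grip_width: 0.144
gripper_force: 30.0
t 6.8 shift [-0.0001  0.0001  0.0044] turn [-0.0003 -0.0001 -0.0005] F [-0.17 -0.29 -1.39] grip 0.144 grasp [ 0.4267 -0.1927  0.0804] yaw -8.13
```

```bash
python3 -m creep '[0,0,0.0015,0,0,0,0,0,0.003,0,0,0,0,0,0.004,0,0,0,0,0,0.004,0,0,0]'; python3 -m creep '[0,0,0.001,0,0,0,0,0,0.002,0,0,0,0,0,0.002,0,0,0]'; python3 go.py .4268 -.1928 .0709 -8.1
```

```text
time_s: 7.2
ee_pos: [0.4267, -0.1927, 0.2564]
orientation: [[0.142, 0.99, -0.0], [0.99, -0.142, 0.0], [0.0, -0.0, -1.0]]
ft_force: [0.1, -0.1, -1.5]
grip_width: 0.148
gripper_force: 30.0
time_s: 7.5
ee_pos: [0.4268, -0.1928, 0.2548]
orientation: [[0.142, 0.99, 0.0], [0.99, -0.142, -0.0], [-0.0, 0.0, -1.0]]
ft_force: [0.1, 0.3, 0.6]
grip_width: 0.148
gripper_force: 30.0
t 7.5 shift [ 0.     -0.      0.0039] turn [ 0.0003  0.0002 -0.0006] F [0.09 0.3  0.57] grip 0.148 grasp [ 0.4269 -0.1929  0.0748] yaw -8.14
```

```bash
for i in 1 2; do python3 -m creep '[0,0,0.0005,0,0,0,0,0,0.001,0,0,0,0,0,0.001,0,0,0]' | grep -E 'ee_pos|ft_f'; done
```

```text
ee_pos: [0.4269, -0.1928, 0.2545]
ft_force: [-2.1, 1.5, 4.8]
ee_pos: [0.4269, -0.1928, 0.2534]
ft_force: [-1.8, 1.0, 4.9]
```

```bash
for i in 1 2; do python3 -m creep '[0,0,0.0005,0,0,0,0,0,0.001,0,0,0,0,0,0.001,0,0,0]' | grep -E 'ee_pos|ft_f'; done
```

```text
ee_pos: [0.4268, -0.1928, 0.2524]
ft_force: [-2.4, 0.5, 5.7]
ee_pos: [0.4269, -0.1928, 0.2514]
ft_force: [-1.5, 1.3, 4.9]
```

```bash
for i in 1 2; do python3 -m creep '[0,0,0.0005,0,0,0,0,0,0.0005,0,0,0,0,0,0.0005,0,0,0]' | grep -E 'ee_pos|ft_f'; done
```

```text
ee_pos: [0.4269, -0.1928, 0.2509]
ft_force: [-2.2, 2.2, 4.9]
ee_pos: [0.4268, -0.1928, 0.2508]
ft_force: [-2.8, 1.9, 7.8]
```

```bash
python3 -m creep '[0,0,0.0004,0,0,0,0,0,0.0004,0,0,0,0,0,0.0004,0,0,0]' | grep -E 'ee_pos|ft_f|grip_w'
```

```text
ee_pos: [0.4268, -0.1928, 0.2508]
ft_force: [-2.7, 1.4, 8.3]
grip_width: 0.143
```

```bash
for i in 1 2; do python3 -m creep '[0,0,0.0004,0,0,0,0,0,0.0004,0,0,0,0,0,0.0004,0,0,0]' | grep -E 'ee_pos|ft_f|grip_w';done
```

```text
ee_pos: [0.4268, -0.1928, 0.2508]
ft_force: [-5.0, 2.5, 11.1]
grip_width: 0.149
ee_pos: [0.4268, -0.1928, 0.2508]
ft_force: [-5.2, 2.7, 13.1]
grip_width: 0.144
```

```bash
python3 -m creep '[0,0,-0.001,0,0,0,0,0,-0.0015,0,0,0]' | grep -E 'ee_pos|ft_f'; python3 -m creep '[0,0,0,0,0,0,0,0,0,0,0,0,0,0,0,0,0,0,0,0,0,0,0,0]' 0.4 10| grep -E 'ee_pos|ft_f|grip_w'; python3 -m creep '[0,0,-0.005,0,0,0,0,0,-0.03,0,0,0,0,0,-0.06,0,0,0,0,0,-0.06,0,0,0]'; python3 go.py .4433 -.0775 .13 -8.1;  python3 - <<'E'
from bench import eyes
import cv2,numpy as np
O=[]
for n in("scene","top"):
    c=eyes.camera(n);np.savez(f"{n}3.npz",**c);f=c["frame"]
    a=f[150:245,340:455] if n=="scene" else f[190:265,360:485]
    O.append(cv2.resize(a,(400,300),interpolation=cv2.INTER_CUBIC))
cv2.imwrite("pics/in.png",np.hstack(O))
E
```

```text
ee_pos: [0.4268, -0.1928, 0.2508]
ft_force: [-2.0, 0.6, 3.6]
ee_pos: [0.4268, -0.1928, 0.2495]
ft_force: [-0.2, -0.2, 0.5]
grip_width: 0.397
time_s: 11.2
ee_pos: [0.428, -0.1934, 0.3147]
orientation: [[0.142, 0.99, 0.008], [0.99, -0.141, -0.005], [-0.004, 0.009, -1.0]]
ft_force: [1.2, 0.7, 0.5]
grip_width: 0.403
gripper_force: 0.0
t 11.2 shift [ 0.117  -0.0013  0.0043] turn [ 0.0088  0.0038 -0.0006] F [1.22 0.7  0.46] grip 0.403 grasp [ 0.4294 -0.1943  0.1347] yaw -8.13
```

View pics/in.png

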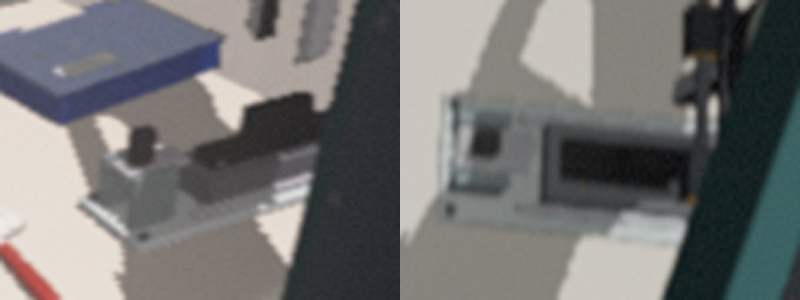

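The scene crop shows the head flush on the block (spine lying on it). The top crop shows the nub at about crop (486,142), i.e. pixel (387,225), as expected. Now for the lock.

```bash
python3 -m creep '[0.045,0,0,0,0,0,0.09,0,0,0,0,0,0.1165,0,0,0,0,0,0.1165,0,0,0,0,0,0.1165,0,0,0,0,0,0.1165,0,0,0,0,0]' | grep -E ee_pos; python3 go.py .4433 -.0775 .078 -8.1
```

```text
ee_pos: [0.4431, -0.0782, 0.3091]
t 11.9 shift [0.0007 0.0002 0.0511] turn [-0.0015  0.0004 -0.0015] F [-0.26 -0.67  1.24] grip 0.401 grasp [ 0.4428 -0.0782  0.1291] yaw -8.19
```

```bash
python3 -m creep '[0,0,0.025,0,0,0,0,0,0.045,0,0,0,0,0,0.051,0,0,0,0,0,0.051,0,0,0,0,0,0.051,0,0,0]' | grep -E 'ee_pos|ft_f'; python3 -m creep '[0,0,0,0,0,0,0,0,0,0,0,0,0,0,0,0,0,0,0,0,0,0,0,0]' 0 12 | grep -E 'ee_pos|ft_f|grip'; python3 go.py .4433 -.0775 .078 -8.1
```

```text
ee_pos: [0.4436, -0.0781, 0.2596]
ft_force: [0.2, -0.5, -0.2]
ee_pos: [0.4429, -0.0773, 0.2594]
ft_force: [-3.5, 0.9, 2.1]
grip_width: 0.125
gripper_force: 12.0
t 12.8 shift [-0.0001  0.0004  0.0014] turn [-0.0016  0.0002 -0.0004] F [-3.51  0.87  2.13] grip 0.125 grasp [ 0.4426 -0.0773  0.0794] yaw -8.12
```

Gripped the nub (12 mm wide). I slide it along -tool x, quickly at first and gently near the end.

```bash
python3 -m creep '[-0.005,0,0,0,0,0,-0.01,0,0,0,0,0,-0.015,0,0,0,0,0,-0.02,0,0,0,0,0,-0.025,0,0,0,0,0,-0.027,0,0,0,0,0,-0.027,0,0,0,0,0]' | grep -E 'ee_pos|ft_f|grip'; for i in 1 2 3; do python3 -m creep '[-0.001,0,0,0,0,0,-0.0015,0,0,0,0,0,-0.0015,0,0,0,0,0]' | grep -E 'ee_pos|ft_f|grip_w';done
```

```text
ee_pos: [0.4391, -0.1045, 0.2593]
ft_force: [-4.0, 1.7, 4.9]
grip_width: 0.124
gripper_force: 12.0
ee_pos: [0.4389, -0.1057, 0.2593]
ft_force: [-3.0, 1.7, 6.3]
grip_width: 0.124
ee_pos: [0.4387, -0.1072, 0.2593]
ft_force: [-5.0, 3.0, 4.9]
grip_width: 0.13
ee_pos: [0.4386, -0.1079, 0.2594]
ft_force: [-4.0, 6.6, 5.4]
grip_width: 0.126
```

```bash
for i in 1 2; do python3 -m creep '[-0.001,0,0,0,0,0,-0.001,0,0,0,0,0,-0.001,0,0,0,0,0]' | grep -E 'ee_pos|ft_f|grip_w';done
```

```text
ee_pos: [0.4385, -0.1083, 0.2594]
ft_force: [-2.7, 8.2, 6.4]
grip_width: 0.126
ee_pos: [0.4384, -0.1088, 0.2593]
ft_force: [-1.8, 10.8, 7.1]
grip_width: 0.129
```

The stop looks soft, so the pads may be slipping. I release and push the nub from behind with closed fingers to verify.

```bash
python3 -m creep '[0.002,0,-0.001,0,0,0,0.002,0,-0.001,0,0,0,0.002,0,-0.001,0,0,0,0.002,0,-0.001,0,0,0]' 0.4 20| grep -E 'ft_f|grip_w'; python3 -m creep '[0,0,-0.02,0,0,0,0,0,-0.04,0,0,0,0.025,0,-0.04,0,0,0,0.025,0,-0.04,0,0,0,0.025,0,-0.04,0,0,0,0.025,0,-0.04,0,0,0]' 0 | grep -E 'ee_pos|ft_f|grip_w'; python3 go.py .4384 -.1088 .078 -8.1;  python3 - <<'E'
from bench import eyes
import cv2,numpy as np
O=[]
for n in("scene","top"):
    c=eyes.camera(n);np.savez(f"{n}4.npz",**c);f=c["frame"]
    a=f[150:245,340:455] if n=="scene" else f[190:265,360:485]
    O.append(cv2.resize(a,(400,300),interpolation=cv2.INTER_CUBIC))
cv2.imwrite("pics/lock.png",np.hstack(O))
E
```

```text
ft_force: [-0.3, -0.6, 0.4]
grip_width: 0.393
ee_pos: [0.4422, -0.0843, 0.2993]
ft_force: [-0.1, -1.4, -1.1]
grip_width: 0.006
t 16.0 shift [-0.0248 -0.0002  0.0413] turn [-0.001   0.0005 -0.0008] F [-0.05 -1.36 -1.1 ] grip 0.006 grasp [ 0.442  -0.0844  0.1193] yaw -8.15
```

View pics/lock.png

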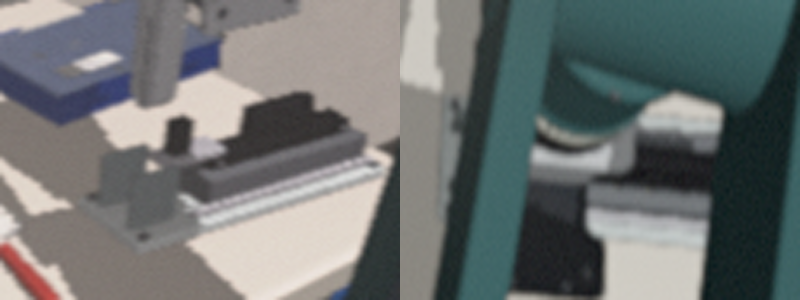

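The scene crop shows the tongue over the spine's end with the nub at (180,135); the head stays flush. The closed fingers stand behind the nub, so I lower and push gently.

```bash
python3 -m creep '[0,0,0.02,0,0,0,0,0,0.04,0,0,0,0,0,0.041,0,0,0,-0.003,0,0.041,0,0,0,-0.006,0,0.041,0,0,0,-0.006,0,0.041,0,0,0]' | grep -E 'ee_pos|ft_f'; for i in 1 2 3 4; do python3 -m creep '[-0.0005,0,0,0,0,0,-0.001,0,0,0,0,0,-0.001,0,0,0,0,0]' | grep -E 'ee_pos|ft_f';done
```

```text
ee_pos: [0.4419, -0.0905, 0.2601]
ft_force: [-0.0, 0.3, 0.8]
ee_pos: [0.4414, -0.0909, 0.2592]
ft_force: [-0.9, -0.2, 0.5]
ee_pos: [0.4412, -0.0918, 0.2589]
ft_force: [-0.8, 0.5, -0.3]
ee_pos: [0.4411, -0.0925, 0.2589]
ft_force: [0.1, 1.5, 0.4]
ee_pos: [0.441, -0.093, 0.2589]
ft_force: [0.6, 5.2, 1.2]
```

```bash
for i in 1 2 3; do python3 -m creep '[-0.0005,0,0,0,0,0,-0.001,0,0,0,0,0,-0.001,0,0,0,0,0]' | grep -E 'ee_pos|ft_f';done
```

```text
ee_pos: [0.441, -0.0934, 0.259]
ft_force: [1.6, 8.3, 1.4]
ee_pos: [0.4409, -0.0939, 0.259]
ft_force: [1.1, 10.5, 2.4]
ee_pos: [0.4408, -0.0943, 0.259]
ft_force: [1.3, 12.7, 2.0]
```

Travel is about 31 mm from an initial opening of up to 4 mm. It now holds firm at 12.7 N against 2 N of friction, so it is at its end stop. I back off, rise clear and take a last look.

```bash
python3 -m creep '[0.008,0,0,0,0,0,0.015,0,0,0,0,0,0.015,0,-0.04,0,0,0,0.02,0,-0.09,0,0,0,0.06,0,-0.13,0,0,0,0.1,0,-0.17,0,0,0,0.15,0,-0.17,0,0,0,0.2,0,-0.17,0,0,0,0.2,0,-0.17,0,0,0]' | grep -E 'time|ee_pos|ft_f';  python3 - <<'E'
from bench import eyes
import cv2,numpy as np
O=[]
for n in("scene","top"):
    c=eyes.camera(n);np.savez(f"{n}5.npz",**c);f=c["frame"]
    a=f[150:270,270:430] if n=="scene" else f[170:270,260:485]
    O.append(cv2.resize(a,(400,300),interpolation=cv2.INTER_CUBIC))
cv2.imwrite("pics/end.png",np.hstack(O))
E
```

```text
time_s: 19.7
ee_pos: [0.4688, 0.1049, 0.4295]
ft_force: [0.4, 0.3, -0.2]
```

View pics/end.png

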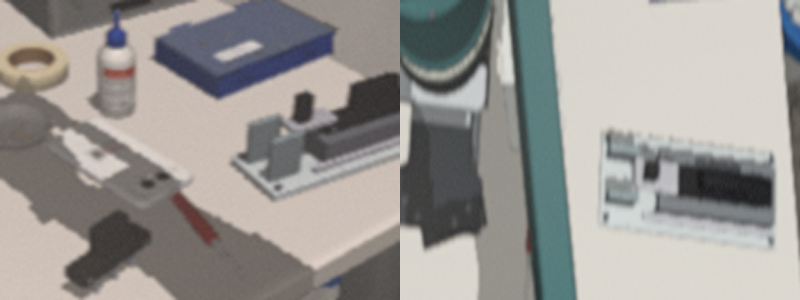

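The scene crop shows the nub at (302,107) in the slid-in position. The top crop shows the tongue over the spine's end at (668,180). The head is seated, and the spare and phone are undisturbed.

```bash
python3 -c "
from bench import finish_job
print(finish_job())"
```

```text
the job is handed in; nothing more can be done
None
```

The five-blade head is plugged fully home in the dock, and the locking slide is pushed in to its stop over the end of the head. The robot is clear, the spare head and phone were not touched, and the job was handed in at about 20 s. The highest readings were about 15 N pressing the head down and 13 N on the slide.

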